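Fit the return spring of the bottle-capping jig

TASK

The sliding jaw of the bottle-capping jig has lost its return spring. Draw the spring out of its wooden caddy, drop its bent hook fully home into the hole of the anchor strip (the hole may be anywhere along the channel: feel for it) and let go; then take the spring again by its ring end, stretch it and slip the ring down over the headed post, under the head, so that the spring pulls the jaw shut. Leave it hooked at both ends and do not knock the bottles, tubes, cup and jar about.

Things in the scene. Friction and masses are not known exactly. Their poses are not given: they have to be found in the camera images.
- spring: Plain steel tension spring, 177 mm long unstretched, about 115 g: hook-end bar, closed coil 16 mm thick, ring-end bar, ring. Origin on its axis where the hook leaves the bar, 50 mm behind hook_grip; x along the spring towards the ring, z up. At the start it lies level, hook down, in a wooden caddy. Let go once hooked, it stays level.
- hook_grip (a point): Hook end of the spring: grip point on the axis of a dark steel bar 14 mm wide, 12 mm high, reaching from 56 mm behind (-x) to 16 mm ahead of this point. x along the spring towards the ring, z up. 50 mm behind this point a 6 mm round wire hook leaves the axis, going down and leaning 20 degrees forward (+x).
- hook_tip (a point): Lowest point of the spring's hook: 39.4 mm behind hook_grip along the spring, 32 mm below the spring's axis. Ball end 6 mm wide.
- caddy: Fixed wooden caddy holding the spring; origin on the table under the spring's hook, x along the spring, spring axis 42 mm up. A roof (top 65 mm up) covers the ring end from x = 110 mm on. Draw the spring out: lift 3 to 5 mm, then 75 mm or more straight back (-x). A block stands under the bar at x = 18 to 28 mm, a floor under the coil from x = 68 mm; between them only a 5 mm base board.
- ring_grip (a point): Ring end of the spring: grip point, centre of a dark steel bar 14 mm wide, 12 mm high, 28 mm long between coil and ring; 80 mm ahead of hook_grip when unstretched. x along the spring towards the ring, z up. To stretch the spring it must be held here: the other bar belongs to the hook half.
- ring_centre (a point): Centre of the flat steel ring at the spring's end, on its axis, 28 mm ahead of ring_grip; hole 16 mm, outside 27 mm, 5.6 mm thick, hole pointing up.
- ring_end (a joint): Stretch of the spring in m: 0 unstretched, stop at 0.055. The pull is 3 N at first plus 0.28 N per mm; 13 to 38 mm is needed to reach the post, and about 5 mm more to pass its head.
- anchor (a point): On the fixed jig: middle of the anchor channel, on the anchor strip's top face, 38 mm above the table. x along the jig from anchor to post, z up. Cheeks 8 mm high leave a groove 10 mm wide and 32 mm long along x, ends open. The strip is its floor, with ONE hole, 16 mm along x by 10 mm wide, its middle anywhere from x = -8 to +8 mm: not measured, feel for it with the hook's tip, or see it.
- jig: Aluminium base plate, 360 x 90 x 10 mm, of the capping jig; origin on the table under point anchor, same axes. The strip is 5 mm thick, free beneath. Hook home: bar rests on the cheeks, spring axis 52 mm up, tip 20 mm up. The leaning hook drops straight home only if its tip meets the hole 1 to 5 mm ahead (+x) of its middle; if it sticks half-way, shift it 1 to 4 mm.
- saddle (a point): On the jig: middle of the floor of a black plastic saddle, 88 mm ahead of point anchor, 44 mm above the table, that carries the coil of the hooked spring. 24 mm long along x; sides 21 mm apart rise 8 mm. Nothing stands on the base plate under hook_grip or ring_grip of the hooked spring.
- post (a point): Middle of the neck of the upright steel post on the sliding jaw: 52 mm above the table, 182 mm ahead of anchor when the jaw is shut. Neck 7 mm thick, 6 mm up and down from here; above it a head 11 mm wide, top 11.5 mm above this point; below it an 18 mm shoulder. Lift the ring's centre 16 mm above this point to clear the head. A small bottle stands 61 mm beyond, cap top 36 mm above this point.
- jaw (a joint): Sliding jaw with the post: 0 = shut on the bottle, grows as it moves away from the anchor, to 0.008 m. Starts open by 4 to 8 mm; stiff, needs 2 N to move.
- amber_bottle: Bystander: amber glass bottle, 56 mm wide, 125 mm tall; origin at the centre of its underside. Leave alone.
- dropper_bottle: Bystander: small amber bottle, 34 mm wide, 75 mm tall; origin at the centre of its underside. Leave alone.
- paper_cup: Bystander: white paper cup, 72 mm wide, 80 mm tall; origin at the centre of its underside. Leave alone.
- balm_tube: Bystander: white balm tube standing up, 20 mm wide, 65 mm tall; origin at the centre of its underside. Leave alone.
- balm_tube2: Bystander: second white balm tube, the same; origin at the centre of its underside. Leave alone.
- balm_jar: Bystander: low white jar, 44 mm wide, 34 mm tall; origin at the centre of its underside. Leave alone.
- tall_bottle: Bystander: amber bottle with a white cap, 52 mm wide, 110 mm tall; origin at the centre of its underside. Leave alone.
There are look-alikes about, which are no part of the job. Several things have the shape of the spring; the one meant has the colours described above.

How it is judged:
By the outcome, as a careful person would: the job done as asked, in the order asked, and still so for the second after the job is handed in, with the robot touching nothing.
It also fails if it takes over 51 s, if anything falls off the work surface, if the arm or the gripper's body presses on something with over 40 N, if the wrist force passes 120 N, or if a joint passes its speed limit or range.

ROBOT

A 7-joint arm with a two-finger parallel gripper is mounted at the origin on the work surface. World frame = base frame: x ahead of the robot, y to its left, z up, the work surface at z = 0. Lengths are in mm, angles in rad, forces in N, time in s.
With the tool pointing down it reaches from about 400 to 875 mm from the base axis. Payload 4.4 kg.
Tool frame: the origin (TCP) lies midway between the tips of the shut fingers; the grasp point (between the pads) lies 19 mm behind it; z points along the fingers, y is the line along which they close (so a half turn about z gives the same grasp; the last joint's range is limited). The gripper opens to 85 mm and grips with 20 to 120 N. Pads are 22 mm wide; open, the fingers measure 114 mm over their backs; the gripper's body (76 mm by 85 mm) begins 54 mm behind the grasp point. The pads swing forward as they close: fully open they stand 13 mm farther back than shut.
Start: joints at [-1.347, 0.628, 0.038, 1.517, -0.027, 0.996, -0.02], TCP at [185.72, 622.917, 231.313] pointing down, gripper open.
Joint ranges: [-3.06, 3.06], [-0.37, 2.12], [-1.25, 1.32], [0.18, 2.47], [-1.1, 4.24], [0.23, 1.98], [-2.94, 2.94]. Speed limits (rad/s): [2.57, 2.57, 3.14, 3.14, 3.14, 3.14, 3.14].

INTERFACE

Orientations are given as a rotation vector (axis times angle).
In Python, from rig import env, kin, imaging, current_clock, current_joints, current_qd, current_joint_efforts, current_tool_pos, current_ee_rot, current_force, current_moment, current_opening, current_grasp_force gives the robot as it stands. Calls block until the motion is done:
- env.movep(position, orientation): joint-space move of the TCP to a pose.
- env.move_linear(position, speed=150, rot=None, guard=None): straight line of the TCP; rot=None keeps the orientation; speed is the mean speed in mm/s. With guard (N) it stops when the force on the tool has changed by that much, and returns True; else False.
- env.movej(angles): joint-space move.
- env.set_gripper(opening, effort=None): opening from 0.0 (shut) to 1.0 (fully open); effort is the grip in N (None keeps the last); returns when the fingers have stopped.
- env.sleep(seconds).
- kin.ik(position, orientation): joint angles nearest the present ones, or None.
- imaging.read_camera(name): name is "scene" or "top" or "wrist"; returns the picture (420x560x3 uint8, blue, green, red); there is no depth.
- imaging.camera_params(name): a dict with "vfov" (degrees; the focal length in pixels is half the picture's height over the tangent of half this angle, whatever the lens; pixels are square), "cx", "cy" (the principal point, pixels), "world_from_camera" (4x4, takes a point from camera to world coordinates). Camera axes: x right, y down, z forward; pixel columns grow to the right and rows downward; lengths in mm; the calibration is good to about 2 mm. A picture is of the moment at which its call begins: read the wrist's pose just before it. camera_params takes no time and is no camera call; for the wrist camera it gives the pose at the moment of the call.
A pose or a line that the arm cannot do raises env.MotionError and nothing moves.
- env.close_job(): hands the job in; it is judged then, once.
Readings, each from a call of its own:
- current_clock(): time.
- current_joints(): joint angles.
- current_qd(): joint speeds.
- current_joint_efforts(): joint torques, N m.
- current_tool_pos(): TCP position.
- current_ee_rot(): TCP orientation.
- current_force(): force on the tool from outside, world axes, zero at the start.
- current_moment(): the same for the moment, N m.
- current_opening(): opening from 0.0 (shut) to 1.0 (fully open).
- current_grasp_force(): force on a finger pad.
Only numpy, scipy, OpenCV 4.12 (cv2) and the standard library are available. Lean on these libraries where they do the work, as an engineer would, in place of code of your own. Each camera call takes 0.05 s, during which the arm holds its last target. There are 200 camera calls.

## Working session

There is one attempt and no reset: what is moved stays moved. The work goes in short steps, each a Python script; the robot and the scene stay as the last script left them, time stands still between calls to the robot, and variables do not carry over. Pictures are saved under pics/ and viewed, at most 10 in all, crops included, and the job is handed in when it is done.

```bash
ls; mkdir -p pics; python3 - <<'E'
from rig import env, kin, imaging, current_clock
import cv2,numpy as np
for n in ("top","scene"):
    im=imaging.read_camera(n); cv2.imwrite(f"pics/{n}0.png",im)
    p=imaging.camera_params(n); print(n,p["vfov"],p["cx"],p["cy"]); print(np.round(p["world_from_camera"],3))
print(current_clock())
E
```

```text
pics
top 54.72067733327358 282.5181469361514 209.77859025006194
[[ 2.700000e-02 -9.970000e-01  6.900000e-02  3.891700e+02]
 [-1.000000e+00 -2.700000e-02  9.000000e-03  6.304900e+01]
 [-7.000000e-03 -6.900000e-02 -9.980000e-01  1.277354e+03]
 [ 0.000000e+00  0.000000e+00  0.000000e+00  1.000000e+00]]
scene 55.50873510558581 284.6420835189333 221.17196306087016
[[-5.94000e-01  5.78000e-01 -5.60000e-01  9.44989e+02]
 [ 8.04000e-01  4.18000e-01 -4.22000e-01  4.50713e+02]
 [-1.00000e-02 -7.01000e-01 -7.13000e-01  7.03099e+02]
 [ 0.00000e+00  0.00000e+00  0.00000e+00  1.00000e+00]]
0.1
```

View pics/top0.png

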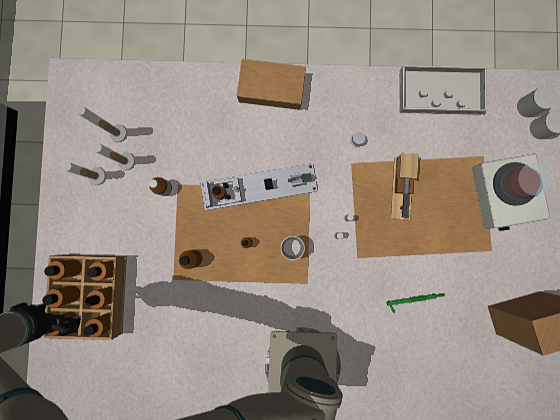

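View pics/scene0.png

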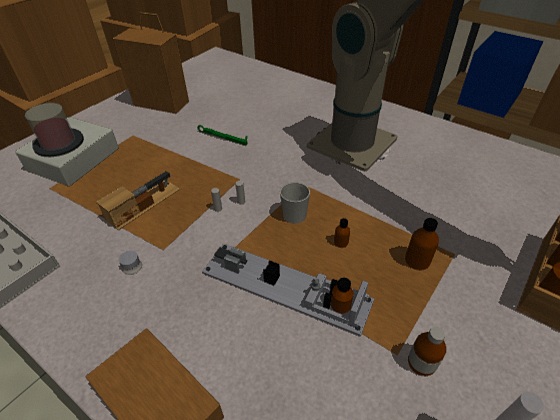

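The top view shows the caddy at about (405,185), with its roof (ring end) at the top and the hook at about (405,215). The jig's anchor is at about (302,180), the black saddle at (270,184) and the post at about (222,191). The green spring at (415,300) is a look-alike.

```bash
cat > h.py <<'E'
from rig import *
from rig import env, kin, imaging, current_clock, current_tool_pos, current_ee_rot, current_force, current_opening, current_grasp_force, current_joints
import cv2, numpy as np
from scipy.spatial.transform import Rotation as R
def ray(p,u,v):
    f=210/np.tan(np.radians(p["vfov"]/2)); M=np.array(p["world_from_camera"])
    return M[:3,3], M[:3,:3]@np.array([(u-p["cx"])/f,(v-p["cy"])/f,1])
def onplane(p,u,v,z):
    o,d=ray(p,u,v); return o+d*(z-o[2])/d[2]
def down(yaw):  # tool z down, tool x along heading yaw
    c,s=np.cos(yaw),np.sin(yaw)
    return R.from_matrix(np.array([[c,s,0],[s,-c,0],[0,0,-1.]])).as_rotvec()
def project(p,X):
    f=210/np.tan(np.radians(p["vfov"]/2)); M=np.linalg.inv(np.array(p["world_from_camera"]))
    q=M[:3,:3]@np.array(X)+M[:3,3]; return f*q[0]/q[2]+p["cx"], f*q[1]/q[2]+p["cy"]
E
python3 - <<'E'
from h import *
np.set_printoptions(precision=2,suppress=True)
p=imaging.camera_params("top")
for n,u,v,z in [("hook",405,216,42),("roof",409,155,65),("anchor",301,180,45),("post",222,191,60),("plateR",316,178,10),("plateL",203,196,10)]: print(n,onplane(p,u,v,z)[:2])
w=np.array(imaging.camera_params("wrist")["world_from_camera"]); T=np.eye(4); T[:3,:3]=R.from_rotvec(current_ee_rot()).as_matrix(); T[:3,3]=current_tool_pos()
print(np.linalg.inv(T)@w, imaging.camera_params("wrist")["vfov"]); print(T)
j=current_joints()
a=onplane(p,405,200,42)
for yaw in (0,np.pi,-np.pi/2,np.pi/2): 
    print(yaw,kin.ik([a[0]-50,a[1],250],down(yaw)))
b=onplane(p,265,185,42)
for yaw in (0.1,np.pi/2,-np.pi/2,np.pi): print(yaw,kin.ik([b[0],b[1],300],down(yaw)))
E
```

```text
hook [ 465.7  -299.23]
roof [ 648.89 -303.32]
anchor [567.22  19.72]
post [525.3  257.85]
plateR [579.86 -28.52]
plateL [513.51 324.99]
[[  -0.     -0.97   -0.26   65.66]
 [   1.     -0.     -0.     -0.31]
 [   0.     -0.26    0.97 -142.17]
 [   0.      0.      0.      1.  ]] 71.15895535594467
[[ -0.96   0.29  -0.   185.59]
 [  0.29   0.96  -0.   622.34]
 [ -0.    -0.    -1.   230.47]
 [  0.     0.     0.     1.  ]]
0 [-0.13  0.73  1.15  1.79 -0.73  1.13 -0.31]
3.141592653589793 [ 0.09  0.54  0.66  1.78 -0.4   0.96  2.49]
-1.5707963267948966 [-0.13  0.73  1.15  1.79 -0.73  1.13 -1.88]
1.5707963267948966 [ 0.05  0.56  0.74  1.78 -0.45  0.97  0.97]
0.1 [-0.79  0.54  0.82  1.68 -0.44  1.11 -1.31]
1.5707963267948966 [-0.61  0.47  0.5   1.68 -0.25  1.06 -0.03]
-1.5707963267948966 [-0.05  0.45 -0.34  1.66  0.17  1.06  2.7 ]
3.141592653589793 [-0.37  0.44  0.13  1.67 -0.06  1.04  1.35]
```

```bash
cat > s1.py <<'E'
from h import *
import pickle
A=np.array([567.2,19.7]); P=np.array([525.3,257.9]); d=(P-A)/np.linalg.norm(P-A); yj=np.arctan2(d[1],d[0])
out={}
def shot(n):
    p=imaging.camera_params("wrist"); im=imaging.read_camera("wrist"); cv2.imwrite(f"pics/{n}.png",im); out[n]=p
q=A+d*120; env.movep([*q,200],down(yj)); shot("jig")
q=A-d*62; env.movep([*q,115],down(yj)); shot("anch")
env.movep([490,-300,170],down(0)); shot("cad")
pickle.dump(out,open("s1.pkl","wb")); print(current_clock(),current_tool_pos(),yj)
E
python3 s1.py; python3 -c "
import cv2
a=cv2.imread('pics/jig.png');b=cv2.imread('pics/cad.png');c=cv2.imread('pics/anch.png')
cv2.imwrite('pics/m1.png',a); cv2.imwrite('pics/m2.png',b)"
```

```text
4.3083 [ 491.37208131 -297.49087522  169.61377602] 1.7449176408501208
```

View pics/jig.png

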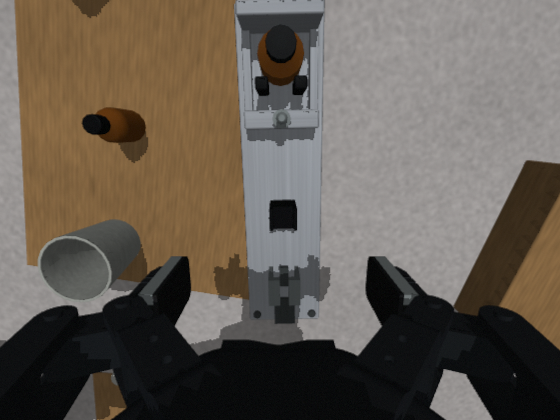

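View pics/anch.png

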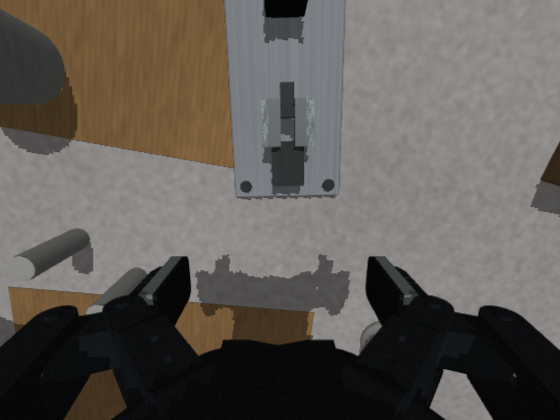

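View pics/cad.png

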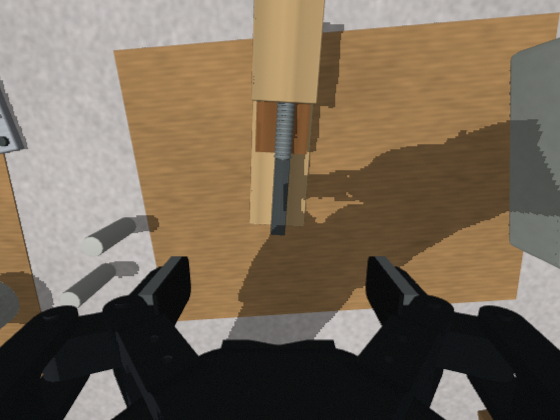

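In the jig view, the anchor cheeks are at about (285,285), the saddle at (283,215) and the post head at (282,118). In the anchor close-up, the cheeks span rows 98-148, with a light patch in the channel at rows 117-137 that may be the hole. In the caddy view the dark bar runs from (278,234) to (282,158), and the coil goes under the roof at row 102. I'll zoom in on the channel and the bar.

```bash
python3 - <<'E'
import cv2,numpy as np
a=cv2.imread('pics/anch.png')[70:200,225:350]; b=cv2.imread('pics/cad.png')[90:245,240:330]; c=cv2.imread('pics/jig.png')[90:150,230:330]
r=lambda x,s:cv2.resize(x,None,fx=s,fy=s,interpolation=cv2.INTER_NEAREST)
o=np.zeros((600,800,3),np.uint8)
for im,x,y,s in((a,0,0,3),(b,380,0,3),(c,0,395,3)):
    k=r(im,s); h,w=k.shape[:2]; h=min(h,600-y); o[y:y+h,x:x+w]=k[:h]
cv2.imwrite('pics/z1.png',o)
E
```

```text
(no output)
```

View pics/z1.png

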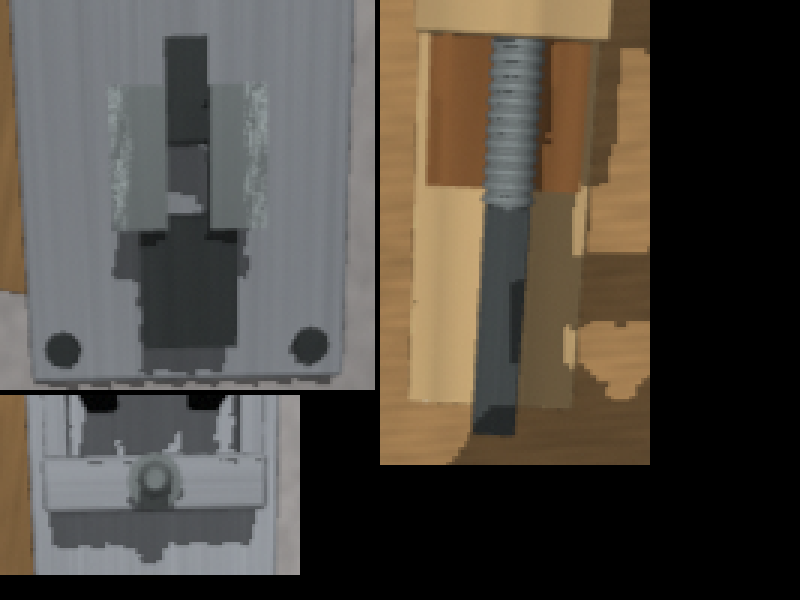

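```bash
python3 - <<'E'
from h import *
import pickle
np.set_printoptions(precision=1,suppress=True)
o=pickle.load(open("s1.pkl","rb"))
pa,pj,pc=o["anch"],o["jig"],o["cad"]
a=lambda X,Y,z:onplane(pa,225+X/3,70+Y/3,z)[:2]
A1,A2=a(188,85,46),a(188,229,46); H1,H2=a(187,145,38),a(187,213,38)
J=lambda X,Y,z:onplane(pj,230+X/3,90+(Y-395)/3,z)[:2]
P=J(155,479,63.5); S=onplane(pj,283,215,52)[:2]; A=(A1+A2)/2
d=(P-A)/np.linalg.norm(P-A); print("A",A,np.linalg.norm(A2-A1),"P",P,np.linalg.norm(P-A),"yaw",np.arctan2(d[1],d[0]))
print("hole rel", (H1-A)@d,(H2-A)@d, "saddle rel",(S-A)@d, (S-A)@[-d[1],d[0]])
# plate edges yaw from jig picture (left edge: 245,140 ->249,310 ; right 321,100->320,315)
for u1,v1,u2,v2 in((244,160,249,300),(321,150,320,310)):
    q=onplane(pj,u1,v1,10)-onplane(pj,u2,v2,10); print("edge yaw",np.arctan2(q[1],q[0]))
c=lambda X,Y,z:onplane(pc,240+(X-380)/3,90+Y/3,z)[:2]
F=c((486+528)/2,205,48); B=c((473+515)/2,435,48); C1=c(516,45,46)
print("bar",F,B,np.linalg.norm(F-B)); q=C1-B; print("caddy yaw",np.arctan2(q[1],q[0]),np.arctan2(*(F-B)[::-1]),C1)
im=cv2.imread('pics/cad.png'); g=im.astype(int)
for v in (165,175,185,200,210,220,228): # bluish-dark bar columns
    m=[u for u in range(262,300) if g[v,u,0]>=g[v,u,2]]; print(v,m[0],m[-1],len(m),onplane(pc,(m[0]+m[-1])/2,v,48)[:2])
E
```

```text
A [572.5  32.8] 31.70040298389804 P [535.8 216.9] 187.7884880619607 yaw 1.7674023481729373
hole rel 3.3141001150578946 -12.410338107342398 saddle rel 93.30790238788863 0.08565613675382364
edge yaw 1.7532195095392877
edge yaw 1.7791094261906186
bar [ 535.1 -301.8] [ 463.1 -298.3] 72.15464761039424
caddy yaw -0.04884854815738101 -0.04863760542386105 [ 580. -304.]
165 275 288 14 [ 529.2 -301.1]
175 275 288 14 [ 520.3 -301.2]
185 274 287 14 [ 511.2 -300.3]
200 273 286 14 [ 497.2 -299.5]
210 273 285 13 [ 487.7 -299.1]
220 272 284 13 [ 478.  -298.2]
228 272 284 13 [ 470.1 -298.2]
```

The bar measures 72.2 mm, which matches its stated length. The hook grip is at about (519,-301) with yaw -0.049. The hole middle is about 4.5 mm behind the anchor. Next I'll grasp the bar and draw the spring out.

```bash
cat >> h.py <<'E'
def st(n):
    np.set_printoptions(precision=2,suppress=True)
    print(n,"t",round(current_clock(),2),"pos",np.array(current_tool_pos()),"F",np.array(current_force()),"op",round(current_opening(),3),"gf",round(current_grasp_force(),1))
AN=np.array([572.5,32.8]); YJ=1.7674; DJ=np.array([np.cos(YJ),np.sin(YJ)]); LJ=np.array([-DJ[1],DJ[0]])
HOLE=-4.55; PD=187.8
E
python3 - <<'E'
from h import *
yc=-0.049; d=np.array([np.cos(yc),np.sin(yc)]); G=np.array([519.05,-301.0]); r=down(yc)
env.set_gripper(0.5,90)
env.movep([*G,75],r); env.sleep(.2); st("above")
env.move_linear([*G,23],100,rot=r); st("down")
env.set_gripper(0.0,90); st("grip")
p=np.array(current_tool_pos())
env.move_linear(p+[0,0,4],40); st("lift")
q=p+[0,0,4]; q[:2]-=d*88
env.move_linear(q,100); st("back")
env.move_linear([*q[:2],150],150); st("up")
cv2.imwrite("pics/held.png",imaging.read_camera("wrist"))
E
```

```text
above t 5.48 pos [ 519.56 -302.18   77.24] F [ 0.66 -0.29  0.26] op 0.499 gf 0.0
down t 6.15 pos [ 518.98 -301.38   23.01] F [-0.31 -0.55  0.35] op 0.503 gf 0.0
grip t 6.53 pos [ 519.49 -301.31   23.85] F [-1.15  0.28  5.64] op 0.142 gf 88.0
lift t 6.8 pos [ 519.54 -301.24   27.86] F [-0.39 -0.2  -0.19] op 0.148 gf 87.7
back t 7.83 pos [ 432.47 -297.06   27.84] F [-0.47  0.36 -1.57] op 0.143 gf 87.7
up t 8.8 pos [ 431.29 -296.36  149.26] F [ 0.15  0.08 -1.42] op 0.147 gf 87.7
```

View pics/held.png

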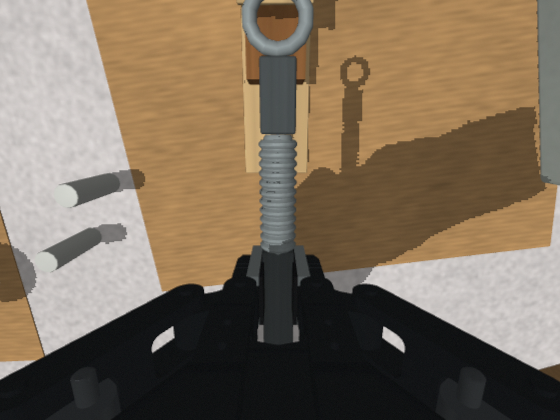

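The spring is out of the caddy and held straight: the coil is at column 278 and the ring at about (278,12). Next I'll carry it to the anchor and lower it with a force guard.

```bash
python3 - <<'E'
from h import *
p=imaging.camera_params("wrist"); t=np.array(current_tool_pos()); o,dd=ray(p,278,12); yc=-0.049; d=np.array([np.cos(yc),np.sin(yc)])
k=(107.5-(o[:2]-t[:2])@d)/(dd[:2]@d); print("ring rel tcp z",o[2]+k*dd[2]-t[2],"lat",(o[:2]+k*dd[:2]-t[:2])@[-d[1],d[0]])
r=down(YJ); s=HOLE+3+39.4+.45
q=AN+DJ*s
env.movej(kin.ik([*(q+[-20,-60]),190],r)); 
env.move_linear([*q,85],150,rot=r); env.sleep(.2); st("above")
e=q-np.array(current_tool_pos())[:2]
g=env.move_linear([*q,57],50,rot=r,guard=5); st(f"groove {g}")
if not g:
    g=env.move_linear([*q,34.5],30,rot=r,guard=5); st(f"hole {g}")
t=np.array(current_tool_pos()); print("along err",(t[:2]-q)@DJ,"lat",(t[:2]-q)@LJ)
cv2.imwrite("pics/hole.png",imaging.read_camera("wrist"));cv2.imwrite("pics/hole_s.png",imaging.read_camera("scene"))
E
```

```text
ring rel tcp z 22.474397555893404 lat -0.6005055242304724
above t 11.27 pos [565.5   69.85  85.89] F [-0.2  -0.01 -0.71] op 0.145 gf 87.7
groove False t 11.97 pos [565.06  70.25  56.87] F [ 0.6  -0.06 -0.07] op 0.144 gf 87.7
hole False t 12.88 pos [565.16  70.34  34.58] F [ 0.1   0.57 -1.24] op 0.145 gf 87.8
along err -0.05189636233979821 lat -0.13670004021153012
```

```bash
python3 - <<'E'
from h import *
r=down(YJ); t=np.array(current_tool_pos())
g=env.move_linear([t[0],t[1],31],15,rot=r,guard=4); st(f"seat {g}")
env.set_gripper(0.5,90); st("open")
t=np.array(current_tool_pos()); env.move_linear([t[0],t[1],110],200,rot=r); st("up")
w=AN+DJ*30; env.move_linear([*w,150],200,rot=r)
import pickle; env.sleep(.15); p=imaging.camera_params("wrist"); a=imaging.read_camera("wrist"); pickle.dump(p,open("rel.pkl","wb")); cv2.imwrite("pics/rel.png",a)
s=imaging.read_camera("scene"); cv2.imwrite("pics/rels.png",s)
o=np.zeros((420,800,3),np.uint8); o[:,:420]=a[:,70:490]; o[:,420:]=cv2.resize(s[220:341,200:310],(380,420)); cv2.imwrite("pics/rel2.png",o); st("view")
E
```

```text
seat True t 13.18 pos [565.37  70.41  33.85] F [-1.01  0.94  5.78] op 0.142 gf 88.6
open t 13.58 pos [564.46  70.39  32.77] F [-0.34  0.53 -0.14] op 0.499 gf 0.0
up t 14.12 pos [564.31  70.67 110.07] F [-1.56 -0.56 -0.33] op 0.498 gf 0.0
view t 14.72 pos [565.75  62.45 148.77] F [ 0.67 -0.11  0.02] op 0.501 gf 0.0
```

View pics/rel2.png

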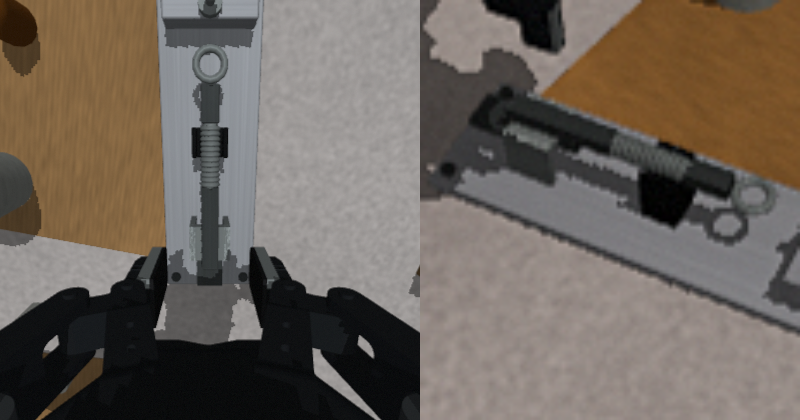

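The spring is hooked. The seat contact came at TCP z 33.85, exactly the predicted home height. It lies level in the saddle, with the ring at about (280,64) in full-frame wrist pixels. I'll measure the ring and the ring bar.

```bash
python3 - <<'E'
from h import *
import pickle
p=pickle.load(open("rel.pkl","rb")); im=cv2.imread("pics/rel.png")
cr=im[0:135,240:320]; g=cv2.cvtColor(cr,cv2.COLOR_BGR2GRAY)
c=cv2.HoughCircles(cv2.resize(g,None,fx=4,fy=4,interpolation=cv2.INTER_CUBIC),cv2.HOUGH_GRADIENT,1,40,param1=100,param2=20,minRadius=25,maxRadius=90)
def rel(u,v,z): q=onplane(p,u,v,z)[:2]-AN; return np.round([q@DJ,q@LJ],1)
for x,y,rr in c[0][:5]: print("circ",240+x/4,y/4,rr/4,rel(240+x/4,y/4,54.8))
print("exp ring r px",13.5/(np.array(p["world_from_camera"])[2,3]-52)*293.6)
for v in (90,95,100,105,110,115,120): 
    row=g[v]; m=np.where(row[20:60]<85)[0]+260; print(v,m.min(),m.max(),rel((m.min()+m.max())/2,v,58)) if len(m) else None
z=cv2.resize(cr,None,fx=4,fy=4,interpolation=cv2.INTER_NEAREST); cv2.imwrite("pics/z2.png",z)
E
```

```text
circ 276.375 63.625 21.8 [144.6   2.6]
exp ring r px 16.609346591734017
90 266 291 [126.2   1. ]
95 263 292 [122.7   1.7]
100 265 291 [119.2   1.4]
105 268 288 [115.7   1.4]
110 270 288 [112.2   0.6]
115 271 288 [108.6   0.2]
120 270 288 [105.    0.6]
```

View pics/z2.png

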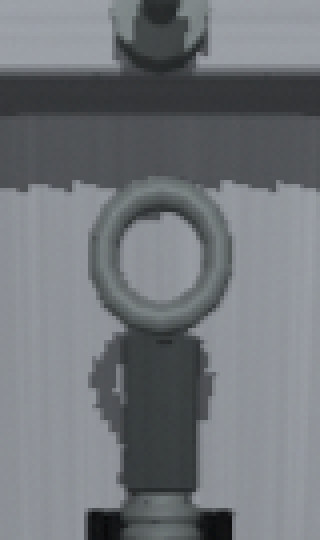

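The ring centre is at (280,63.7), the bar's middle at (280,103), and the post is also on column 280. So spring and post are lined up. Next I'll grip the ring bar, take up the slack, tilt it up and stretch.

```bash
cat >> h.py <<'E'
RC=28.0; AX=18.15
def pose(s,lat,z,th):
    e=np.array([*(np.cos(th)*DJ),np.sin(th)]); n=np.array([*(-np.sin(th)*DJ),np.cos(th)])
    ring=np.array([*(AN+s*DJ+lat*LJ),z]); 
    return ring-RC*e-AX*n, R.from_matrix(np.stack([e,np.cross(-n,e),-n],1)).as_rotvec()
def ringnow():
    M=R.from_rotvec(current_ee_rot()).as_matrix(); q=np.array(current_tool_pos())+RC*M[:,0]-AX*M[:,2]
    return np.array([(q[:2]-AN)@DJ,(q[:2]-AN)@LJ,q[2]])
E
python3 - <<'E'
from h import *
import pickle
p=pickle.load(open("rel.pkl","rb"))
def rel(u,v,z): q=onplane(p,u,v,z)[:2]-AN; return np.round([q@DJ,q@LJ],1)
rg=rel(280,63.7,53.5); b=rel(280,103,58); print("ring",rg,"bar",b,"post~",rel(280,16,46)+[9,0])
s0=(rg[0]+b[0]+28)/2; lat=(rg[1]+b[1])/2
P,r=pose(s0,lat,52,0)
env.movep(P+[0,0,45],r); env.move_linear(P,120,rot=r); st("at")
env.set_gripper(0,90); st("grip"); print(ringnow())
f0=np.array(current_force())[:2]@DJ
P,_=pose(s0+12,lat,52.5,0); env.move_linear(P,50,rot=r); st("fwd"); print(ringnow(),"pull",np.array(current_force())[:2]@DJ-f0)
th=np.arctan2(18.5,s0+12+2)
P,r=pose(s0+12,lat,71,th); env.move_linear(P,60,rot=r); st("lift"); print(ringnow(),"pull",np.array(current_force())[:2]@DJ-f0)
E
```

```text
ring [ 1.448e+02 -1.000e-01] bar [ 1.171e+02 -1.000e-01] post~ [187.1   0. ]
at t 15.78 pos [550.4  146.63  34.31] F [ 1.2  -0.02 -0.09] op 0.501 gf 0.0
grip t 16.15 pos [550.42 147.55  34.74] F [-0.86 -1.19  5.25] op 0.144 gf 87.9
[144.85  -0.74  52.9 ]
fwd t 16.54 pos [548.01 158.76  34.55] F [ 1.06 -4.79  4.57] op 0.143 gf 88.1
[156.34  -0.56  52.66] pull -3.912034483056377
lift t 16.95 pos [547.58 159.48  49.48] F [ 2.21 -2.95 -1.54] op 0.144 gf 88.0
[154.85  -0.35  70.72] pull -2.329632824003982
```

```bash
python3 - <<'E'
from h import *
import pickle
f=lambda:np.array(current_force())[:2]@DJ
th=np.arctan2(19,189)
for s in (172,187.8):
    P,r=pose(s,-0.1,71.5,th); env.move_linear(P,50,rot=r); st(f"s{s}"); print(ringnow(),"pull",f())
env.sleep(.2); print(ringnow(),f())
p=imaging.camera_params("wrist"); im=imaging.read_camera("wrist"); pickle.dump(p,open("post.pkl","wb")); cv2.imwrite("pics/post.png",im)
sc=imaging.read_camera("scene"); cv2.imwrite("pics/posts.png",sc)
o=np.zeros((600,800,3),np.uint8)
o[:,:400]=cv2.resize(im[100:250,230:330],(400,600),interpolation=cv2.INTER_NEAREST); o[:480,400:]=cv2.resize(sc[235:355,215:315],(400,480))
cv2.imwrite("pics/z3.png",o)
E
```

```text
s172 t 17.39 pos [544.19 174.1   49.79] F [ 3.69 -9.32 -2.88] op 0.144 gf 87.8
[170.23   0.16  70.56] pull -9.859192957016708
s187.8 t 17.86 pos [541.75 187.27  49.68] F [  3.31 -11.31  -2.63] op 0.142 gf 87.9
[183.67  -0.05  70.38] pull -11.73515761197296
[183.44  -0.11  70.4 ] -13.379798769783296
```

View pics/z3.png

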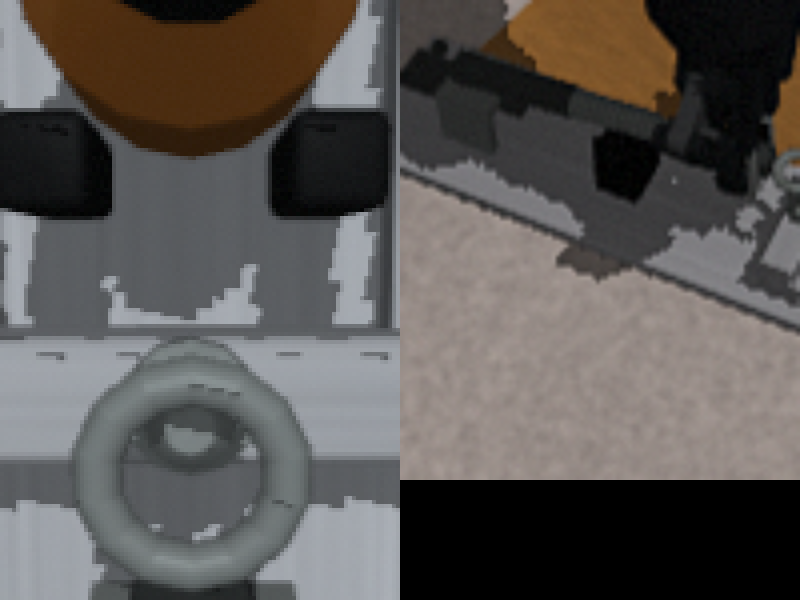

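The last view shows the ring centre at about (277.8,217.5). The head shows through it at about (278.7,207), near the ring's far inner edge. The arm gives by 4 mm under the pull, so the ring needs to go further forward.

```bash
python3 - <<'E'
from h import *
import pickle
p=pickle.load(open("post.pkl","rb"))
def rel(u,v,z): q=onplane(p,u,v,z)[:2]-AN; return np.round([q@DJ,q@LJ],2)
print("ring",rel(277.75,217.5,70.4)," post",rel(278.75,205.5,63.5),rel(278.75,208,63.5), ringnow())
print("inner ring far edge",rel(277.75,201.5,71),"near",rel(277.75,234,70))
print("head low edge",rel(278.5,217.5,63.5), "head LR",rel(267.5,207,63.5),rel(290,207,63.5))
E
```

```text
ring [ 1.8461e+02 -1.2000e-01]  post [188.92  -0.58] [187.75  -0.58] [ 1.83410641e+02 -1.47288144e-01  7.03970422e+01]
inner ring far edge [ 1.918e+02 -1.300e-01] near [ 1.7704e+02 -1.0000e-01]
head low edge [183.28  -0.46] head LR [188.23   4.61] [188.21  -5.78]
```

```bash
python3 - <<'E'
from h import *
f=lambda:np.array(current_force())[:2]@DJ
T=np.array([187.3,-.55]); c=np.array([192.3,-.5]); th=np.arctan2(19,189)
for i in range(3):
    P,r=pose(c[0],c[1],71.8,th); env.move_linear(P,40,rot=r); env.sleep(.25); n=ringnow(); print(n,f())
    if np.all(abs(n[:2]-T)<.4): break
    c+=T-n[:2]
dz=71.8-n[2]; print("cmd",c)
for z in (66,61,56.5):
    th=np.arctan2(z-52,189); P,r=pose(c[0],c[1],z+dz,th); g=env.move_linear(P,30,rot=r,guard=9); print(g,ringnow(),f(),current_force())
    if g: break
st("end")
E
```

```text
[187.30533196  -0.36346177  70.55624285] -12.374646018848841
cmd [192.3  -0.5]
False [ 1.87889150e+02 -8.90572476e-02  6.59390920e+01] -12.87879137933015 [  3.02040866 -12.53017142  -2.19749636]
False [ 1.87958360e+02 -4.39827644e-02  6.09870355e+01] -13.545861579540684 [  3.4824401  -13.11831887  -1.24683813]
False [1.88000874e+02 5.26559818e-03 5.66034038e+01] -12.777766000122906 [  3.10591022 -12.41013172  -0.9438316 ]
end t 19.53 pos [541.13 190.02  37.97] F [  3.11 -12.41  -0.94] op 0.141 gf 87.9
```

```bash
python3 - <<'E'
from h import *
f=lambda:np.array(current_force())[:2]@DJ
P,r=pose(192.3,-.5,53.3,0); g=env.move_linear(P,30,rot=r,guard=9); print(g,ringnow(),f(),current_force())
if not g or ringnow()[2]<55:
    for s in (188,184,180,177.5):
        P,r=pose(s,-.5,53.0,0); g=env.move_linear(P,30,rot=r,guard=14); print(s,g,ringnow(),f())
        if g: break
    print("moment settle"); env.sleep(.2); st("rel"); print(ringnow())
E
```

```text
False [ 1.88081906e+02 -1.02927300e-01  5.23487270e+01] -12.862327055528894 [  2.99905162 -12.51763752  -0.96495286]
188 False [ 1.83792661e+02 -1.46964398e-01  5.22961674e+01] -12.440509076419264
184 False [ 1.80561587e+02 -1.07914428e-01  5.23532802e+01] -10.940383266898914
180 False [ 1.77527900e+02 -1.06230692e-01  5.23971323e+01] -9.121784171448613
177.5 False [ 1.77276525e+02 -6.95653910e-02  5.25549100e+01] -5.1884777553998225
moment settle
rel t 21.12 pos [543.41 179.19  34.41] F [ 2.17 -4.6  -2.44] op 0.143 gf 87.9
[177.27  -0.07  52.54]
```

```bash
python3 - <<'E'
from h import *
env.set_gripper(0.5,90); st("open")
t=np.array(current_tool_pos()); env.move_linear(t+[0,0,30],80); env.move_linear([t[0]-20*DJ[0],t[1]-20*DJ[1],140],200,rot=down(YJ)); env.sleep(.3); st("up")
p=imaging.camera_params("wrist"); im=imaging.read_camera("wrist"); cv2.imwrite("pics/fin.png",im)
def rel(u,v,z): q=onplane(p,u,v,z)[:2]-AN; return np.round([q@DJ,q@LJ],1)
X=lambda s,l,z: project(p,[*(AN+s*DJ+l*LJ),z])
u,v=X(177.5,0,52); print("exp ring px",u,v)
u0,v0=int(u)-40,int(v)-40; g=cv2.cvtColor(im,cv2.COLOR_BGR2GRAY)[v0:v0+80,u0:u0+80]
h=(np.array(p["world_from_camera"])[2,3]-52)
c=cv2.HoughCircles(cv2.resize(g,None,fx=4,fy=4,interpolation=cv2.INTER_CUBIC),cv2.HOUGH_GRADIENT,1,20,param1=80,param2=14,minRadius=int(4*4/h*293.6),maxRadius=int(15*4/h*293.6))
for x,y,r in c[0][:6]: print("r mm",round(r/4*h/293.6,1),"at",rel(u0+x/4,v0+y/4,55))
# ascii profile down the spring's line
print([(s,int(cv2.cvtColor(im,cv2.COLOR_BGR2GRAY)[int(round(X(s,0,55)[1])),int(round(X(s,0,55)[0]))])) for s in range(140,200,2)])
E
```

```text
open t 21.52 pos [543.36 180.54  34.8 ] F [ 0.16 -0.68  1.07] op 0.5 gf 0.0
up t 22.88 pos [546.55 161.07 138.89] F [ 0.03  0.13 -0.5 ] op 0.496 gf 0.0
exp ring px 278.6599223989664 157.5392481577709
r mm 13.6 at [177.5   0. ]
r mm 14.7 at [178.4  -4.1]
r mm 13.6 at [199.8  13. ]
r mm 11.2 at [181.6  -0.9]
r mm 9.9 at [194.8 -14.1]
r mm 14.1 at [179.2  19.9]
[(140, 60), (142, 62), (144, 60), (146, 61), (148, 61), (150, 61), (152, 62), (154, 62), (156, 61), (158, 61), (160, 62), (162, 59), (164, 34), (166, 108), (168, 121), (170, 92), (172, 89), (174, 86), (176, 68), (178, 73), (180, 124), (182, 126), (184, 124), (186, 102), (188, 115), (190, 115), (192, 135), (194, 164), (196, 163), (198, 91)]
```

```bash
python3 - <<'E'
from h import *
print(env.close_job())
E
```

```text
the job is handed in; nothing more can be done
None
```

The job is handed in at about 23 s: the spring is hooked home in the anchor hole, and its ring is over the post under the head. The ring centre measured 177.5 mm from the anchor, where it should sit with the jaw shut; after release I checked only the ring end, by measurement rather than by eye, and did not re-check the hook or the bystanders.

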